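# Close up the paint chest and snap the ink pot shut

### The job

Close up the paint chest: lay the small blue watercolour tin in its open drawer and slide the drawer fully shut, then push the yellow snap cap down over the white spout of the violet ink pot on the chest's lid until it clicks. Keep pressing it firmly down on the red gasket after the click, and finish like that, with the gripper still holding or bearing on the cap and still pressing. Leave the other things on the table and on the chest where they are.

Things in the scene. Friction and masses are not known exactly. Their poses are not given: they have to be found in the camera images.
- tin_mid (a point): centre (half-way up) of the loose blue watercolour tin with a white label and a steel band: a closed flat box 54 mm (its x) by 40 mm (its y) by 22 mm high, 80 to 170 g, lying flat on the table
- drawer_floor (a point): centre of the drawer's inner floor, 18 mm above the table (moves with the drawer). -x is the way it opens (towards the robot), y along its width, z up. Inside it is 138 mm (x) by 182 mm (y); walls 6 mm thick rise 50 mm above this floor. With the drawer open by q, only x = -69 mm to q - 75 mm is open from above, the rest is under the chest's lid
- chest: fixed wooden paint chest, 180 mm deep (x), 220 mm wide (y), 90 mm high, drawer in its -x side, ink pot on its lid; origin at the centre of its underside
- drawer_front (a point): middle of the top edge of the drawer's front panel, on its outer face (the face towards the robot), 85 mm above the table. The panel is 12 mm thick, 216 mm wide, its lower edge 7 mm above the table; flat, with no handle, to be pushed on its face; axes as drawer_floor's
- drawer (a joint): how far the drawer is open, m: 0 is fully shut, starts about 0.09 to 0.10 and can go to 0.12; it slides with light friction (1 to 2 N) and stays where it is left
- cap_mid (a point): centre (half-way up) of the loose yellow snap cap with a violet dot on its top: a ribbed round cap 36 mm in diameter and 35 mm high, about 30 g, standing mouth down on the table, z up along its axis. It is hollow: the inside is 31 mm deep and 29 mm wide, narrowed to 22 mm by a bead at the mouth
- spout_tip (a point): top centre of the white spout (the stud) of the ink pot, z up; 171 mm above the table, 28 mm above the gasket's top. The spout is 19 mm in diameter, its tip tapered to 12 mm, with four sprung bumps on its sides
- pot: violet ink pot bolted to the chest's lid, 60 mm wide, origin at its foot. Cap bead meets bumps with the cap's centre about 2 mm above the spout's tip; pushing takes up to 6 to 8 N until it clicks over about 5 mm below the tip; there the bumps snap it down by themselves (the push drops below zero) until it lands on the gasket, centre 10.5 mm below the tip. Below the gasket is a collar 34 mm wide, 8 mm high
- gasket: the red springy gasket ring around the foot of the spout, 35 mm in diameter; origin at its underside centre, its top 5 mm above that. It gives under the cap by about 1 mm for each 4 N, 4 mm at most: pressed on with 8 to 12 N it has gone down 2 to 3 mm
- cap: the yellow snap cap again; origin at the centre of its lower rim (mouth)
- mug: white mug, 72 mm wide, 75 mm high, origin at its foot; leave alone
- jar: magenta jar with a brass lid, 60 mm wide, 85 mm high, origin at its foot; leave alone
- brush: paint brush lying on the table; leave alone
- spoon: spoon lying on the table; leave alone
- dabpot: small ochre pot with a black lid, 36 mm wide, 42 mm high, standing on the far part of the chest's lid, origin at its foot; leave alone
- woodblock: pale wooden block, 100 by 55 by 30 mm, origin at its underside; leave alone
- tin: the blue watercolour tin again; origin at the centre of its underside

How it is judged:
By the outcome, as a careful person would: the job done as asked, in the order asked, and still so for the second after the job is handed in, while the arm keeps its last pose, push and grip.
It also fails if it takes over 72 s, if anything falls off the work surface, if the arm or the gripper's body presses on something with over 40 N, if the wrist force passes 120 N, or if a joint passes its speed limit or range.

### The arm

A 7-joint arm with a two-finger parallel gripper is mounted at the origin on the work surface. World frame = base frame: x ahead of the robot, y to its left, z up, the work surface at z = 0. Lengths are in m, angles in rad, forces in N, time in s.
With the tool pointing down it reaches from about 0.425 to 0.875 m from the base axis. Payload 4.7 kg.
Tool frame: the origin (TCP) lies on the centre line of the jaws, within the pads' length; the fingertips stand 22 mm ahead of it and the grasp point (between the pads) lies 3 mm ahead of it (ctrl.tips_ahead is the distance from the TCP to the fingertips, in m); z points along the fingers, y is the line along which they close (so a half turn about z gives the same grasp; the last joint's range is limited). The gripper opens to 85 mm and grips with 20 to 120 N. Pads are 22 mm wide; open, the fingers measure 114 mm over their backs; the gripper's body (76 mm by 85 mm) begins 54 mm behind the grasp point. The pads swing forward as they close: fully open they stand 13 mm farther back than shut.
Start: joints at [-1.209, 0.321, -0.07, 1.45, 0.023, 1.371, -0.057], TCP at [0.222, 0.611, 0.253] pointing down, gripper open.
Joint ranges: [-2.86, 2.86], [-0.3, 2.09], [-1.38, 1.24], [0.06, 2.45], [-1.56, 4.7], [0.09, 2.05], [-2.69, 2.69]. Speed limits (rad/s): [2.57, 2.57, 3.14, 3.14, 3.14, 3.14, 3.14].

### API

Orientations are given as a unit quaternion [x, y, z, w].
In Python, from plant import ctrl gives the robot as it stands.
- The arm moves only by the tool drive_tool, never from a script. Its argument "rows" is text: rows parted by semicolons, each of 7 numbers parted by spaces: the shift along the world's x, y, z in cm, then the turn, a rotation vector about the world's x, y, z in rad, then the opening, from 0 (shut) to 1 (fully open). A call has 1 to 5 rows; each row is the pose to reach, as a shift and turn from the pose commanded when the call began; what a row does not reach only later rows make up. A row lasts 1/8 s, in which the tool goes at most 62.5 mm and 10.7 degrees, less where a joint would pass 70% of its speed; a pose out of reach is approached as far as the arm can. A call with a gripper value outside its range is refused whole. The fingers move at their own pace and stop on an object; "newtons" is the grip in N (left out, the last holds). Time passes only in rows, so rows that repeat a pose let the fingers close. It gives the time, the measured TCP pose, the force, the opening and the grip force at its end, in the units of the state.
- ctrl.get_state(): the state, without advancing time (a new reading comes with each control period).
- ctrl.capture(name): name is "scene" or "top"; returns (picture, depth): 400x640x3 uint8, red, green, blue; 400x640 float32, m along the optical axis (not along the pixel's ray), 0 where there is no reading.
- ctrl.camera_params(name): a dict with "mtx" (3x3 intrinsics, pixels), "world_from_camera" (4x4, takes a point from camera to world coordinates). Camera axes: x right, y up, looking along -z (the intrinsics and any distortion apply to the point x, -y, -z); pixel columns grow to the right and rows downward; lengths in m; the calibration is good to about 2 mm. A picture is of the moment at which its call begins. camera_params takes no time and is no camera call.
- ctrl.close_job(): hands the job in; it is judged then, once.
The state is a dict: "time": time; "q": joint angles; "qd": joint speeds; "joint_efforts": joint torques, N m; "tcp_pos": TCP position; "orientation": TCP orientation; "wrist_force": force on the tool from outside, world axes, zero at the start; "ft_torque": the same for the moment, N m; "gripper_width": finger opening in m; "grip_force": force on a finger pad.
Only numpy, scipy, OpenCV 4.12 (cv2) and the standard library are available. Lean on these libraries where they do the work, as an engineer would, in place of code of your own. Each camera call takes 0.05 s, during which the arm holds its last target. There are 200 camera calls.

## Working session

There is one attempt and no reset: what is moved stays moved. The work goes in short steps, Python scripts to look and compute and a tool call to move; the robot and the scene stay as the last step left them, time stands still between calls to the robot, and variables do not carry over. Pictures are saved under pics/ and viewed, at most 12 in all, crops included, and the job is handed in when it is done.

Besides the shell and the picture viewer there is one more tool, called after "Emit:" as a command line: name --argument value ..., lists and objects as JSON in quotes. drive_tool: Moves the arm, as the interface text tells. Its arguments: {"type":"object","properties":{"rows":{"type":"string"},"newtons":{"type":"number"}},"required":["rows"]}

```bash
mkdir -p pics
python3 - <<'E'
from plant import ctrl
import cv2,numpy as np
for n in("scene","top"):
    p,d=ctrl.capture(n); cv2.imwrite(f"pics/{n}0.png",p[:,:,::-1]); np.savez(f"{n}0.npz",p=p,d=d)
    c=ctrl.camera_params(n); print(n,c["mtx"],c["world_from_camera"],[k for k in c])
s=ctrl.get_state();print(s["tcp_pos"],s["orientation"],s["gripper_width"],s["time"],ctrl.tips_ahead)
E
```

```text
scene [[368.4392724    0.         321.77233845]
 [  0.         368.4392724  196.36182908]
 [  0.           0.           1.        ]] [[ 0.04000148 -0.56293933  0.82552965  1.31365621]
 [ 0.99891187  0.00270331 -0.04655939 -0.0620772 ]
 [ 0.02397845  0.8264938   0.56243491  0.67860842]
 [ 0.          0.          0.          1.        ]] ['mtx', 'world_from_camera']
top [[513.07325404   0.         315.91479495]
 [  0.         513.07325404 192.56994221]
 [  0.           0.           1.        ]] [[ 0.00907208  0.98818187 -0.15301728  0.26518532]
 [-0.99995608  0.0086052  -0.00371319 -0.02112044]
 [-0.00235256  0.15304424  0.98821654  1.73399874]
 [ 0.          0.          0.          1.        ]] ['mtx', 'world_from_camera']
[0.22142601 0.61064744 0.25232991] [ 1.72983775e-01  9.84924290e-01 -8.65790759e-04 -8.65108976e-05] 0.0853421842197354 0.1 0.022
```

View pics/scene0.png

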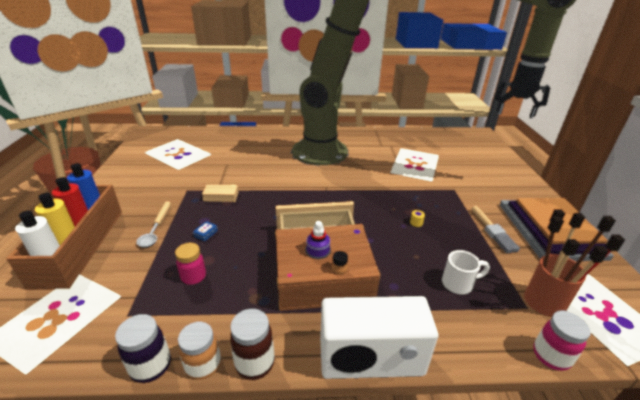

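View pics/top0.png

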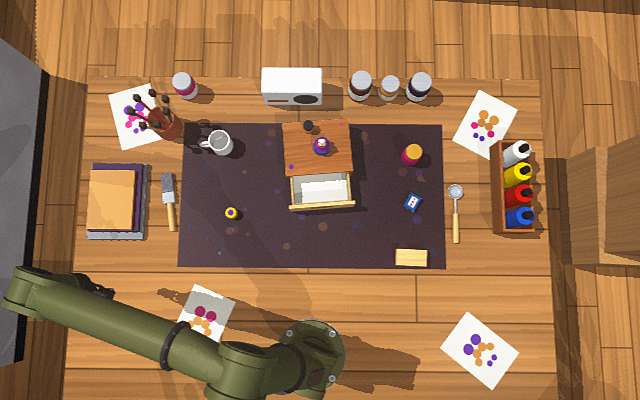

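The top view shows the tin at (413,202), the cap at (231,213), the spout at (321,142), and the drawer front along row 206 between columns 290 and 354. The scene view shows the same things at (205,230), (417,218), (319,226) and (315,208).

```bash
cat > h.py <<'E'
import cv2,numpy as np
from plant import ctrl
P={n:ctrl.camera_params(n) for n in("scene","top")}
def ray(n,u,v):
    K,T=P[n]["mtx"],P[n]["world_from_camera"]
    d=np.array([(u-K[0,2])/K[0,0],-(v-K[1,2])/K[1,1],-1.]); return T[:3,3],T[:3,:3]@d
def onz(n,u,v,z):
    o,d=ray(n,u,v); return (o+d*(z-o[2])/d[2])
def tri(a,b):
    A=np.zeros((3,3));B=np.zeros(3)
    for n,u,v in(a,b):
        o,d=ray(n,u,v);d=d/np.linalg.norm(d);M=np.eye(3)-np.outer(d,d);A+=M;B+=M@o
    return np.linalg.solve(A,B)
def mask(p,roi,lo,hi):
    u0,v0,u1,v1=roi;h=cv2.cvtColor(p,cv2.COLOR_RGB2HSV)
    m=np.zeros(p.shape[:2],np.uint8);m[v0:v1,u0:u1]=cv2.inRange(h,lo,hi)[v0:v1,u0:u1];return m
def big(m):
    c=cv2.findContours(m,cv2.RETR_EXTERNAL,cv2.CHAIN_APPROX_NONE)[0];return max(c,key=cv2.contourArea)
E
python3 - <<'E'
from h import *
t=np.load("top0.npz");s=np.load("scene0.npz");p=t["p"];q=s["p"]
np.set_printoptions(precision=4,suppress=True)
# tin
for n,im,roi in(("top",p,(395,185,432,220)),("scene",q,(185,215,225,248))):
    m=mask(im,roi,(95,110,50),(125,255,255)); c=cv2.convexHull(big(m)); 
    w=np.array([onz(n,*x[0],.022)[:2]*1000 for x in c],np.float32)
    print("tin",n,cv2.contourArea(c),cv2.minAreaRect(w),cv2.minAreaRect(c))
for n,im,roi in(("top",p,(215,200,247,226)),("scene",q,(402,204,432,232))):
    m=mask(im,roi,(18,120,80),(35,255,255)); c=big(m);(u,v),r=cv2.minEnclosingCircle(c)
    print("cap",n,u,v,r,onz(n,u,v,.035),onz(n,u,v,.0175))
    m=mask(im,roi,(125,60,30),(165,255,255)); c=np.argwhere(m)
    if len(c): a=c.mean(0);print("dot",len(c),a,onz(n,a[1],a[0],.035))
D=t["d"]
print("depth cap")
T=P["top"]["world_from_camera"];K=P["top"]["mtx"]
V,U=np.mgrid[0:400,0:640]
X=np.stack([(U-K[0,2])/K[0,0]*D,-(V-K[1,2])/K[1,1]*D,-D],-1)@T[:3,:3].T+T[:3,3]
np.save("X.npy",X)
print("heights spout",(X[132:156:2,308:336:2,2]*1000).astype(int))
print("heights drawer col321",(X[160:216:2,321]*1000).astype(int))
cv2.imwrite("pics/a.png",np.hstack([cv2.resize(p[112:222,270:370],(400,440),interpolation=2)[:,:,::-1],cv2.resize(q[190:300,265:365],(400,440),interpolation=2)[:,:,::-1]]))
E
```

```text
tin top 185.0 ((501.5972595214844, -338.01031494140625), (41.0999641418457, 55.90065383911133), 58.68195343017578) ((411.89703369140625, 201.83822631835938), (12.347898483276367, 16.29236602783203), 30.963754653930664)
tin scene 279.0 ((514.7214965820312, -336.013671875), (58.07479476928711, 67.57213592529297), 58.894775390625) ((205.46153259277344, 230.69229125976562), (14.976905822753906, 23.852108001708984), 56.3099365234375)
cap top 231.0 212.6875 6.430314540863037 [0.458  0.2676 0.035 ] [0.46   0.2705 0.0175]
dot 98 [211.6633 233.1939] [0.4615 0.2604 0.035 ]
cap scene 417.0294189453125 217.91175842285156 9.140006065368652 [0.4809 0.2623 0.035 ] [0.4582 0.2711 0.0175]
dot 47 [218.9362 410.4894] [0.4855 0.242  0.035 ]
depth cap
heights spout [[ 100   93   84   91   86   82   86   89   93   86   93   93   93   91]
 [  94   84   88   93   96   88   82   82   87   87   89   86   95   92]
 [  88   88   95   85   86   91   90   91   86   94   92   92   92   81]
 [  86   88   86   90  119  129  135  145  130  128   85   96   88   83]
 [  79   90   82  122  127  156  168  173  157  130  
[... 274 characters left out ...]
4  140  126  126  122   92   85   94]
 [  85   92   86   99  128  122  119  126  125  127   98   90   85   85]
 [  91   94   87   91  108  121  118  121  117   99   93   88   93   95]
 [  89   90   96   87   94   88   96   89   93   94   93   87   91   96]]
heights drawer col321 [[626 -30  94]
 [619 -30  95]
 [613 -30  93]
 [607 -30  89]
 [601 -30  85]
 [594 -30  89]
 [588 -30  84]
 [595 -31  16]
 [587 -31  20]
 [581 -31  17]
 [574 -31  14]
 [567 -31  14]
 [559 -31  25]
 [554 -31  13]
 [546 -31  18]
 [541 -31  10]
 [533 -31  16]
 [526 -31  16]
 [519 -31  16]
 [511 -31  24]
 [506 -32  13]
 [492 -31  67]
 [482 -31  86]
 [476 -31  85]
 [476 -32  30]
 [473 -32   3]
 [467 -32  -7]
 [458 -32  10]]
```

View pics/a.png

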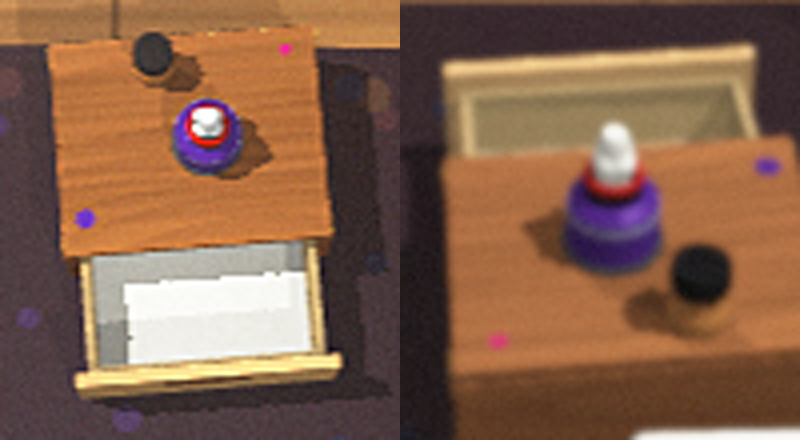

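The right side of the crop shows the spout tip at scene pixel (318,222). The chest is yawed about +4°. I'll start moving towards the tin now.

Emit:
drive_tool --rows "3.5 -3.9 0 0 0 0 1; 7 -7.8 0 0 0 0 1; 10.5 -11.7 0 0 0 0 1; 14 -15.6 0 0 0 0 1; 14 -15.6 0 0 0 0 1"

```text
time: 0.72
tcp_pos: [0.3661, 0.4504, 0.2532]
orientation: [0.178, 0.984, -0.001, 0.001]
wrist_force: [-0.6, 0.7, 0.0]
gripper_width: 0.085
grip_force: 0.0
```

Emit:
drive_tool --rows "3.5 -3.9 0 0 0 -0.1 1; 7 -7.8 0 0 0 -0.2 1; 10.5 -11.7 0 0 0 -0.2 1; 14 -15.6 0 0 0 -0.2 1; 14 -15.6 0 0 0 -0.2 1"

```text
time: 1.35
tcp_pos: [0.5044, 0.2947, 0.253]
orientation: [0.274, 0.962, -0.001, 0.001]
wrist_force: [-0.7, 0.3, 0.0]
gripper_width: 0.0857
grip_force: 0.0
```

Emit:
drive_tool --rows "0 -5 0 0 0 0 1; 0 -10 0 0 0 0 1; 0 -15 0 0 0 0 1; 0 -20 0 0 0 0 1; 0 -25 0 0 0 0 1"

```text
time: 1.98
tcp_pos: [0.5011, 0.0495, 0.2532]
orientation: [0.269, 0.963, 0.0, -0.0]
wrist_force: [-0.2, 0.1, 0.8]
gripper_width: 0.0857
grip_force: 0.0
```

Emit:
drive_tool --rows "0 -5 0 0 0 0 1; 0 -10 0 0 0 0 1; 0 -15 0 0 0 0 1; 0 -20 0 0 0 0 1; 0 -25 0 0 0 0 1"

```text
time: 2.6
tcp_pos: [0.5022, -0.2003, 0.2532]
orientation: [0.269, 0.963, 0.001, 0.0]
wrist_force: [0.0, 0.2, -0.1]
gripper_width: 0.0854
grip_force: 0.0
```

Run:
```python
from h import *
s=ctrl.get_state();print(s["tcp_pos"],s["orientation"],s["time"],s["wrist_force"],ctrl.tips_ahead)
t=[ctrl.capture("top") for _ in range(4)];q=[ctrl.capture("scene")[0] for _ in range(4)]
p=np.mean([a[0] for a in t],0).astype(np.uint8);q=np.mean(q,0).astype(np.uint8)
cv2.imwrite("top1.png",p[:,:,::-1]);cv2.imwrite("scene1.png",q[:,:,::-1])
def z(im,u,v,w,h,S=(400,300)): return cv2.resize(im[v:v+h,u:u+w],S,interpolation=0)[:,:,::-1]
cv2.imwrite("pics/b.png",np.vstack([np.hstack([z(p,216,200,32,24),z(p,304,130,32,24)]),np.hstack([z(q,397,205,40,30),z(q,299,215,40,30)])]))
```

```text
[ 0.50215791 -0.20026186  0.25322894] [2.69009727e-01 9.63137299e-01 5.47940758e-04 9.51326855e-05] 2.6 [ 0.02563879  0.20678984 -0.12140669] 0.022
```

View pics/b.png

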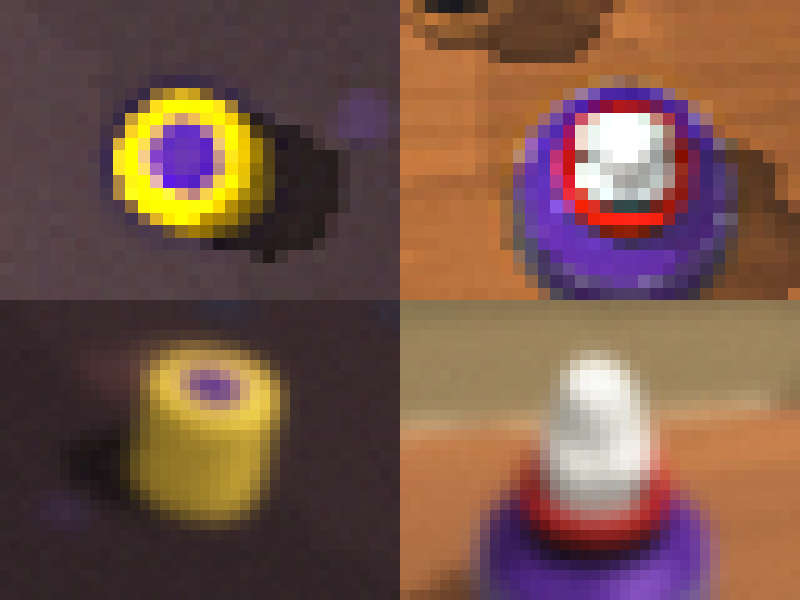

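Zoomed crops: the cap's dot is at top (230.5,211.9) and scene (417.8,213.0). The spout tip is at top (321.5,140.3) and scene (318,221.3). The gasket centre is at top (321.3,142.9).

Run:
```python
from h import *
np.set_printoptions(precision=4,suppress=True)
print("cap",tri(("top",230.46,211.9),("scene",417.8,213.0)),onz("top",230.46,211.9,.035),onz("scene",417.8,213.0,.035))
print("tip",tri(("top",321.5,140.3),("scene",318.,221.3)),onz("top",321.5,140.3,.171),onz("scene",318,221.3,.171))
print("gasket",onz("top",321.26,142.94,.143))
p=cv2.imread("top1.png")[:,:,::-1].copy();q=cv2.imread("scene1.png")[:,:,::-1].copy()
# tin label & hull
for n,im,roi in(("top",p,(395,185,432,220)),("scene",q,(185,215,225,248))):
    b=mask(im,roi,(95,110,50),(125,255,255)); w=mask(im,roi,(0,0,150),(180,90,255))
    c=cv2.convexHull(big(b|w)); W=np.array([onz(n,*x[0],.022)[:2]*1000 for x in c],np.float32)
    a=np.argwhere(w).mean(0) if w.any() else None
    print(n,cv2.minAreaRect(W),a, None if a is None else onz(n,a[1],a[0],.022))
# lid edges (orange wood) in top, z=.09
m=mask(p,(270,110,370,185),(5,100,90),(16,255,255)); m=cv2.morphologyEx(m,cv2.MORPH_CLOSE,np.ones((25,25)))
m=cv2.morphologyEx(m,cv2.MORPH_OPEN,np.ones((9,9)))
c=cv2.convexHull(big(m));W=np.array([onz("top",*x[0],.09)[:2]*1000 for x in c],np.float32);print("lid",cv2.minAreaRect(W),cv2.boxPoints(cv2.minAreaRect(W)))
# drawer front: pale wood stripe
for lo in((18,60,120),):
    m=mask(p,(284,196,362,216),lo,(30,255,255)); pts=np.argwhere(m)
    for u in range(292,354,10):
        r=pts[pts[:,1]==u][:,0]; 
        if len(r): print(u,r.min(),r.max(),onz("top",u,r.min()-.5,.085),end=" ")
cv2.imwrite("pics/c.png",cv2.resize(p[180:222,390:434],(440,420),interpolation=0)[:,:,::-1])
```

```text
cap [0.4604 0.2692 0.0373] [0.4606 0.2695 0.035 ] [0.4573 0.2706 0.035 ]
tip [ 0.672  -0.0319  0.1747] [ 0.673  -0.0312  0.171 ] [ 0.6672 -0.0324  0.171 ]
gasket [ 0.6717 -0.0307  0.143 ]
top ((500.2825012207031, -340.0986022949219), (35.98725128173828, 55.75959014892578), 59.8447151184082) [200.6981 412.7736] [ 0.5054 -0.341   0.022 ]
scene ((523.1043090820312, -334.3887939453125), (65.45604705810547, 58.62377166748047), 13.638320922851562) [228.6418 203.4179] [ 0.5073 -0.3426  0.022 ]
lid ((687.7199096679688, -25.2188720703125), (219.91925048828125, 329.1947937011719), 0.47614172101020813) [[ 576.3963  138.4591]
 [ 579.1319 -190.7244]
 [ 799.0435 -188.8968]
 [ 796.3079  140.2866]]
292 196 210 [0.5102 0.0627 0.085 ] 302 203 207 [0.4875 0.0299 0.085 ] 312 202 206 [ 0.4911 -0.0025  0.085 ] 322 202 205 [ 0.4914 -0.0349  0.085 ] 332 201 204 [ 0.4949 -0.0673  0.085 ] 342 200 204 [ 0.4985 -0.0998  0.085 ] 352 201 203 [ 0.4955 -0.1322  0.085 ]
```

View pics/c.png

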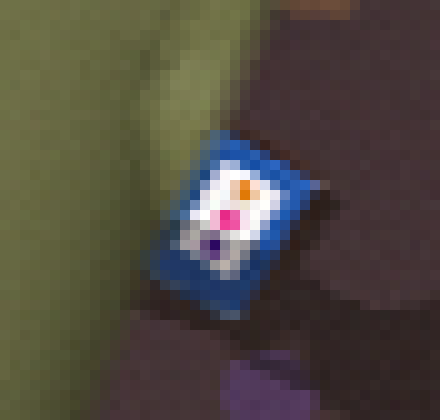

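The tin's top face is centred at about (412.3,201.7). In world coordinates that is roughly (0.503,-0.340), with the short axis at about 59°.

Emit:
drive_tool --rows "0 -5 -3 0 0 0 1; 0 -10 -6 0 0 0 1; 0 -14 -10 0 0 0 1; 0 -14 -14 0 0 0 1; 0 -14 -16 0 0 0 1"

```text
time: 3.62
tcp_pos: [0.5011, -0.3391, 0.0908]
orientation: [0.27, 0.963, 0.001, -0.002]
wrist_force: [0.5, -0.5, 0.2]
gripper_width: 0.085
grip_force: 0.0
```

Emit:
drive_tool --rows "0 0 -3 0 0 0 1; 0 0 -5 0 0 0 1; 0 0 -6.7 0 0 0 1; 0 0 -6.7 0 0 0 1; 0 0 -6.7 0 0 0 1"

```text
time: 4.25
tcp_pos: [0.5022, -0.3413, 0.0272]
orientation: [0.27, 0.963, -0.0, 0.001]
wrist_force: [-0.2, -0.2, -0.1]
gripper_width: 0.0854
grip_force: 0.0
```

Emit:
drive_tool --rows "0 0 0 0 0 0 0.3; 0 0 0 0 0 0 0.2; 0 0 0 0 0 0 0.1; 0 0 0 0 0 0 0.1; 0 0 0 0 0 0 0.1" --newtons 40

```text
time: 4.88
tcp_pos: [0.5022, -0.341, 0.0271]
orientation: [0.27, 0.963, 0.0, 0.001]
wrist_force: [-0.2, 2.0, 5.5]
gripper_width: 0.039
grip_force: 42.7
```

Emit:
drive_tool --rows "0 0 0 0 0 0 0.1; 0 0 0 0 0 0 0.1; 0 0 0 0 0 0 0.1; 0 0 0 0 0 0 0.1; 0 0 0 0 0 0 0.1"

```text
time: 5.5
tcp_pos: [0.5023, -0.341, 0.0271]
orientation: [0.27, 0.963, 0.0, 0.001]
wrist_force: [0.5, 1.2, 5.6]
gripper_width: 0.0392
grip_force: 42.7
```

Emit:
drive_tool --rows "0 0 3 0 0 0 0.1; 0 0 8 0 0 0 0.1; 0 0 13 0 0 0 0.1; 0 0 17.5 0 0 0 0.1; 0 0 17.5 0 0 0 0.1"

```text
time: 6.12
tcp_pos: [0.5029, -0.3424, 0.2048]
orientation: [0.271, 0.963, -0.001, 0.003]
wrist_force: [-0.8, 0.1, -2.2]
gripper_width: 0.0387
grip_force: 42.0
```

Emit:
drive_tool --rows "0.4 5 0 0 0 0.15 0.1; 0.9 10 0 0 0 0.3 0.1; 1.3 15 0 0 0 0.45 0.1; 1.7 20 0 0 0 0.62 0.1; 2.1 25 0 0 0 0.62 0.1"

```text
time: 6.75
tcp_pos: [0.5213, -0.0891, 0.1993]
orientation: [-0.037, 0.999, 0.0, -0.002]
wrist_force: [0.6, -0.0, -2.1]
gripper_width: 0.039
grip_force: 41.9
```

Emit:
drive_tool --rows "0.2 3 0 0 0 0 0.1; 0.5 6.1 0 0 0 0 0.1; 0.5 6.1 0 0 0 0 0.1; 0.5 6.1 0 0 0 0 0.1"

```text
time: 7.25
tcp_pos: [0.5267, -0.0308, 0.2]
orientation: [-0.036, 0.999, -0.0, -0.001]
wrist_force: [-0.1, -1.0, -1.8]
gripper_width: 0.0389
grip_force: 41.9
```

Run:
```python
from h import *
p=ctrl.capture("top")[0];q=ctrl.capture("scene")[0]
s=ctrl.get_state();print(s["tcp_pos"],s["orientation"],s["gripper_width"],s["wrist_force"])
cv2.imwrite("pics/d.png",np.hstack([cv2.resize(p[112:222,270:370],(400,440),interpolation=2)[:,:,::-1],cv2.resize(q[150:260,265:365],(400,440),interpolation=2)[:,:,::-1]]))
```

```text
[ 0.52701068 -0.03148065  0.20061454] [-3.50079929e-02  9.99386768e-01 -3.08374643e-04 -6.58016497e-04] 0.03918783629103732 [-0.00942354  0.10274422 -1.9397999 ]
```

View pics/d.png

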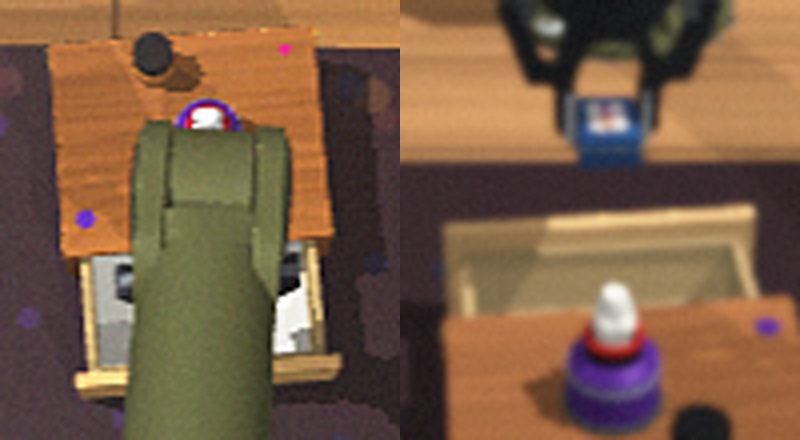

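The top view shows the gripper over the open drawer, and the scene view shows the tin held level above it at (607,130). I'll lower it.

Emit:
drive_tool --rows "0 0 -4 0 0 0 0.1; 0 0 -8 0 0 0 0.1; 0 0 -11 0 0 0 0.1; 0 0 -13 0 0 0 0.1; 0 0 -13 0 0 0 0.1"

```text
time: 7.98
tcp_pos: [0.526, -0.0312, 0.0697]
orientation: [-0.035, 0.999, -0.0, -0.002]
wrist_force: [-1.5, -0.1, -0.8]
gripper_width: 0.0394
grip_force: 41.8
```

Emit:
drive_tool --rows "0 0 -1 0 0 0 0.1; 0 0 -2 0 0 0 0.1; 0 0 -2.2 0 0 0 0.1; 0 0 -2.3 0 0 0 0.1; 0 0 -2.3 0 0 0 0.1"

```text
time: 8.6
tcp_pos: [0.5278, -0.0299, 0.0486]
orientation: [-0.036, 0.999, 0.0, 0.0]
wrist_force: [-0.3, -0.1, -0.9]
gripper_width: 0.0387
grip_force: 41.9
```

Emit:
drive_tool --rows "0 0 -0.1 0 0 0 0.1; 0 0 -0.2 0 0 0 0.1; 0 0 -0.2 0 0 0 0.1; 0 0 -0.2 0 0 0 0.1"

```text
time: 9.1
tcp_pos: [0.5276, -0.0299, 0.0464]
orientation: [-0.036, 0.999, 0.0, 0.0]
wrist_force: [-0.7, -1.0, -1.3]
gripper_width: 0.0392
grip_force: 41.9
```

Emit:
drive_tool --rows "0 0 0 0 0 0 0.6; 0 0 0 0 0 0 0.7; 0 0 0 0 0 0 0.8; 0 0 0 0 0 0 0.8; 0 0 0 0 0 0 0.8"

```text
time: 9.72
tcp_pos: [0.5276, -0.0299, 0.0464]
orientation: [-0.036, 0.999, 0.0, 0.0]
wrist_force: [-0.1, -0.9, -0.5]
gripper_width: 0.0684
grip_force: 0.0
```

Emit:
drive_tool --rows "0 0 2 0 0 0 0.8; 0 0 6 0 0 0 0.8; 0 0 10 0 0 0 0.8; 0 0 13 0 0 0 0.8; 0 0 13 0 0 0 0.8"

```text
time: 10.35
tcp_pos: [0.5293, -0.03, 0.179]
orientation: [-0.036, 0.999, 0.0, 0.003]
wrist_force: [0.2, -0.3, -0.4]
gripper_width: 0.0681
grip_force: 0.0
```

Emit:
drive_tool --rows "-4 -0.3 0 0 0 0 0.4; -8 -0.7 0 0 0 0 0; -9.4 -0.7 0 0 0 0 0; -9.4 -0.7 0 0 0 0 0; -9.4 -0.7 0 0 0 0 0"

```text
time: 10.98
tcp_pos: [0.4346, -0.0368, 0.1764]
orientation: [-0.036, 0.999, -0.0, 0.0]
wrist_force: [-0.8, 1.2, 0.7]
gripper_width: -0.0001
grip_force: 0.0
```

Run:
```python
from h import *
p=ctrl.capture("top")[0];q=ctrl.capture("scene")[0]
s=ctrl.get_state();print(s["tcp_pos"],s["orientation"],s["gripper_width"],s["wrist_force"])
cv2.imwrite("pics/e.png",np.hstack([cv2.resize(p[112:222,270:370],(400,440),interpolation=2)[:,:,::-1],cv2.resize(q[150:260,265:365],(400,440),interpolation=2)[:,:,::-1]]))
```

```text
[ 0.43450483 -0.03684867  0.17634754] [-3.61764677e-02  9.99345363e-01 -2.92146616e-04  1.50357833e-04] 0.00022553952488138306 [-0.51992086  0.1526061  -0.07028363]
```

View pics/e.png

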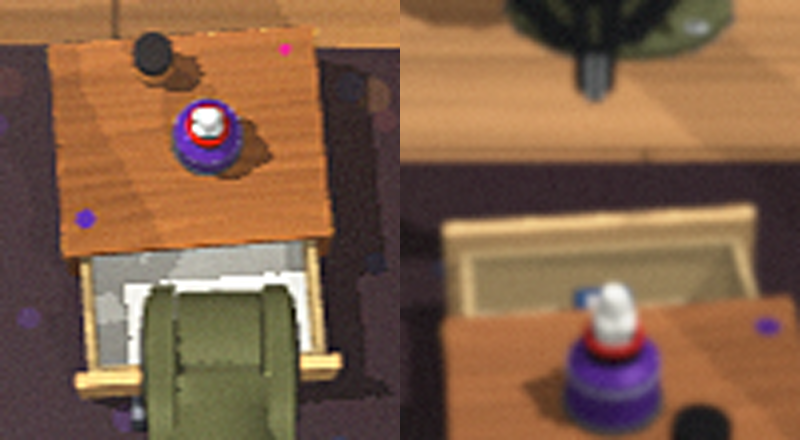

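The scene view shows the tin's edge inside the drawer at (585,298), so it is placed. I'll go down in front of the panel and push.

Emit:
drive_tool --rows "0 0 -4 0 0 0 0; 0 0 -8 0 0 0 0; 0 0 -10.6 0 0 0 0; 0 0 -10.6 0 0 0 0; 0 0 -10.6 0 0 0 0"

```text
time: 11.7
tcp_pos: [0.4347, -0.037, 0.0712]
orientation: [-0.036, 0.999, -0.0, 0.001]
wrist_force: [0.4, -0.1, 1.5]
gripper_width: 0.0
grip_force: 0.0
```

Emit:
drive_tool --rows "1 0.1 0 0 0 0 0; 2 0.2 0 0 0 0 0; 3 0.2 0 0 0 0 0; 4 0.3 0 0 0 0 0; 5 0.4 0 0 0 0 0"

```text
time: 12.32
tcp_pos: [0.484, -0.033, 0.0702]
orientation: [-0.036, 0.999, -0.0, -0.0]
wrist_force: [-1.5, -1.2, 0.1]
gripper_width: -0.0001
grip_force: 0.8
```

Emit:
drive_tool --rows "1 0.1 0 0 0 0 0; 2 0.2 0 0 0 0 0; 3 0.2 0 0 0 0 0; 4 0.3 0 0 0 0 0; 5 0.4 0 0 0 0 0"

```text
time: 12.95
tcp_pos: [0.534, -0.0287, 0.0702]
orientation: [-0.036, 0.999, 0.0, -0.0]
wrist_force: [-1.2, 0.2, 0.4]
gripper_width: -0.0001
grip_force: 0.8
```

Next, a slow push to the end stop.

Emit:
drive_tool --rows "0.5 0 0 0 0 0 0; 1 0.1 0 0 0 0 0; 1.5 0.1 0 0 0 0 0; 2 0.2 0 0 0 0 0; 2 0.2 0 0 0 0 0"

```text
time: 13.58
tcp_pos: [0.5544, -0.0269, 0.0706]
orientation: [-0.036, 0.999, -0.0, 0.001]
wrist_force: [0.4, -0.5, 0.2]
gripper_width: 0.0003
grip_force: 0.0
```

Emit:
drive_tool --rows "0.2 0 0 0 0 0 0; 0.4 0 0 0 0 0 0; 0.6 0 0 0 0 0 0; 0.8 0.1 0 0 0 0 0; 0.8 0.1 0 0 0 0 0"

```text
time: 14.2
tcp_pos: [0.5618, -0.0261, 0.0703]
orientation: [-0.036, 0.999, -0.0, 0.0]
wrist_force: [-0.8, -0.1, -0.2]
gripper_width: 0.0002
grip_force: 0.1
```

Emit:
drive_tool --rows "0.2 0 0 0 0 0 0; 0.4 0 0 0 0 0 0; 0.6 0 0 0 0 0 0; 0.6 0 0 0 0 0 0"

```text
time: 14.7
tcp_pos: [0.5619, -0.0261, 0.0699]
orientation: [-0.036, 0.999, 0.001, -0.007]
wrist_force: [-17.8, 0.3, 14.9]
gripper_width: -0.0002
grip_force: 9.1
```

Emit:
drive_tool --rows "0.2 0 0 0 0 0 0; 0.4 0 0 0 0 0 0; 0.4 0 0 0 0 0 0"

```text
time: 15.08
tcp_pos: [0.562, -0.0261, 0.0691]
orientation: [-0.036, 0.999, 0.001, -0.011]
wrist_force: [-28.0, 0.3, 20.2]
gripper_width: -0.0001
grip_force: 13.9
```

The drawer hit its stop at TCP x=0.562 with 18–28 N, so it is shut. I'll back off, rise and go to the cap.

Emit:
drive_tool --rows "-2 -0.2 0 0 0 0 0; -5 -0.4 0 0 0 0 0; -8 -0.6 0 0 0 0 0; -8 -0.6 5 0 0 0 0.5; -8 -0.6 10 0 0 0 1"

```text
time: 15.7
tcp_pos: [0.4911, -0.0318, 0.1714]
orientation: [-0.036, 0.999, 0.0, 0.0]
wrist_force: [1.4, 0.6, 0.3]
gripper_width: 0.0359
grip_force: 0.0
```

Emit:
drive_tool --rows "-0.6 5 3 0 0 0 1; -1.2 10 3 0 0 0 1; -1.8 15 3 0 0 0 1; -2.4 20 3 0 0 0 1; -3 25 3 0 0 0 1"

```text
time: 16.32
tcp_pos: [0.4616, 0.22, 0.2008]
orientation: [-0.036, 0.999, 0.001, 0.001]
wrist_force: [1.1, 0.4, 0.0]
gripper_width: 0.0853
grip_force: 0.0
```

Run:
```python
from h import *
p=ctrl.capture("top")[0];q=ctrl.capture("scene")[0]
s=ctrl.get_state();print(s["tcp_pos"],s["orientation"],s["gripper_width"],s["wrist_force"])
cv2.imwrite("pics/f.png",np.hstack([cv2.resize(p[112:222,270:370],(400,440),interpolation=2)[:,:,::-1],cv2.resize(q[190:300,265:365],(400,440),interpolation=2)[:,:,::-1]]))
```

```text
[0.45986055 0.22508739 0.20040403] [-4.08742060e-02  9.99162878e-01  1.67413839e-03  1.98270946e-04] 0.08543663784338647 [ 0.30756339  0.12258524 -0.56347939]
```

View pics/f.png

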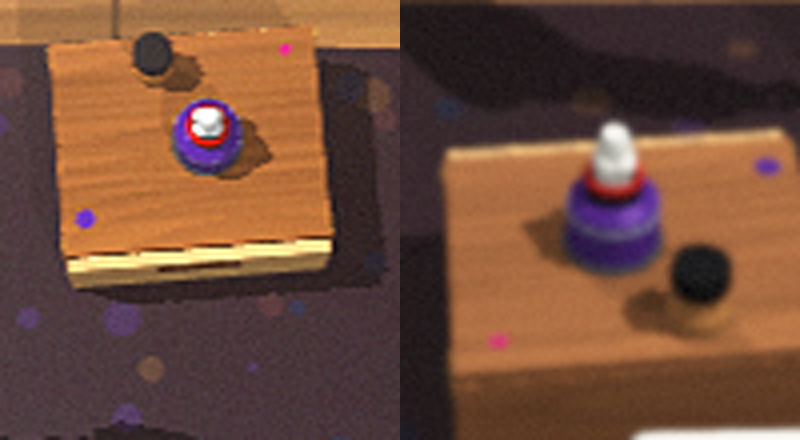

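The drawer is flush shut. Front panel is at crop (200,262), and the pot and the dab pot haven't moved. Next I grasp the cap.

Emit:
drive_tool --rows "0 4.4 -2 0 0 0 1; 0 4.4 -6 0 0 0 1; 0 4.4 -10 0 0 0 1; 0 4.4 -12 0 0 0 1; 0 4.4 -12 0 0 0 1"

```text
time: 17.05
tcp_pos: [0.4608, 0.261, 0.0788]
orientation: [-0.036, 0.999, -0.001, -0.001]
wrist_force: [-0.0, -0.2, 0.2]
gripper_width: 0.0853
grip_force: 0.0
```

Run:
```python
from h import *
s=ctrl.get_state();print(s["tcp_pos"],s["orientation"],s["wrist_force"])
```

```text
[0.46079969 0.26098466 0.07884951] [-3.58029243e-02  9.99357646e-01 -9.44525165e-04 -1.24662317e-03] [-0.0044357  -0.20483418  0.19787627]
```

Emit:
drive_tool --rows "0 0.8 0 0 0 0 1; 0 0.8 -2 0 0 0 1; 0 0.8 -4 0 0 0 1; 0 0.8 -5 0 0 0 1; 0 0.8 -5 0 0 0 1"

```text
time: 17.68
tcp_pos: [0.4617, 0.2705, 0.0306]
orientation: [-0.036, 0.999, 0.0, 0.0]
wrist_force: [0.5, -0.6, 0.9]
gripper_width: 0.0849
grip_force: 0.0
```

Emit:
drive_tool --rows "0 0 0 0 0 0 0.3; 0 0 0 0 0 0 0.1; 0 0 0 0 0 0 0.1; 0 0 0 0 0 0 0.1; 0 0 0 0 0 0 0.1" --newtons 40

```text
time: 18.3
tcp_pos: [0.462, 0.2704, 0.0312]
orientation: [-0.036, 0.999, 0.0, 0.0]
wrist_force: [-1.2, -0.3, 6.0]
gripper_width: 0.0348
grip_force: 40.1
```

Emit:
drive_tool --rows "0 0 4 0 0 0 0.1; 0 0 8 0 0 0 0.1; 0 0 13 0 0 0 0.1; 0 0 18.5 0 0 0 0.1; 0 0 18.5 0 0 0 0.1"

```text
time: 18.92
tcp_pos: [0.464, 0.2715, 0.2203]
orientation: [-0.036, 0.999, 0.003, 0.004]
wrist_force: [-0.6, -0.6, -0.2]
gripper_width: 0.035
grip_force: 40.2
```

Run:
```python
from h import *
q=np.mean([ctrl.capture("scene")[0] for _ in range(4)],0).astype(np.uint8)
s=ctrl.get_state();print(s["tcp_pos"],s["orientation"],s["gripper_width"],s["wrist_force"])
T=P["scene"]["world_from_camera"];K=P["scene"]["mtx"]
def proj(w):
    c=T[:3,:3].T@(np.array(w)-T[:3,3]);return K[0,0]*c[0]/-c[2]+K[0,2],-K[1,1]*c[1]/-c[2]+K[1,2]
u,v=map(int,proj(s["tcp_pos"]));print(u,v)
u0,v0=u-30,v-25
cv2.imwrite("pics/g.png",cv2.resize(q[v0:v0+50,u0:u0+60],(600,500),interpolation=0)[:,:,::-1]);print(u0,v0)
```

```text
[0.46063717 0.26953041 0.2135652 ] [-3.61080981e-02  9.99346753e-01 -8.26085632e-04 -1.26129985e-03] 0.034696092291207715 [ 0.07919721  0.8883745  -0.6573388 ]
429 160
399 135
```

View pics/g.png

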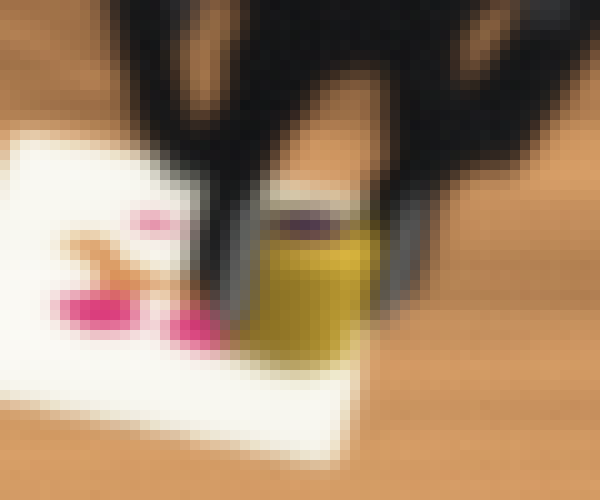

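The cap is held upright, with its dot at crop (312,222), which is pixel (429.7,156.7). I'll carry it above the spout.

Emit:
drive_tool --rows "3 -4.3 1 0 0 0 0.1; 6 -8.6 1.5 0 0 0 0.1; 9 -12.9 1.5 0 0 0 0.1; 12 -17.2 1.5 0 0 0 0.1; 15 -21.5 1.5 0 0 0 0.1" --newtons 60

```text
time: 19.75
tcp_pos: [0.6115, 0.0537, 0.2282]
orientation: [-0.036, 0.999, -0.0, -0.002]
wrist_force: [0.1, -0.1, 0.2]
gripper_width: 0.0343
grip_force: 61.7
```

Emit:
drive_tool --rows "2 -2.9 0 0 0 0 0.1; 4 -5.7 0 0 0 0 0.1; 6 -8.6 0 0 0 0 0.1; 6 -8.6 0 0 0 0 0.1; 6 -8.6 0 0 0 0 0.1"

```text
time: 20.38
tcp_pos: [0.6707, -0.0301, 0.2285]
orientation: [-0.036, 0.999, 0.0, -0.002]
wrist_force: [-0.5, 0.3, -0.3]
gripper_width: 0.0344
grip_force: 61.7
```

Run:
```python
from h import *
s=ctrl.get_state();print(s["tcp_pos"],s["orientation"],s["gripper_width"],s["wrist_force"])
q=np.mean([ctrl.capture("scene")[0] for _ in range(4)],0).astype(np.uint8);s=ctrl.get_state();print(s["tcp_pos"])
cv2.imwrite("pics/i.png",cv2.resize(q[190:250,290:350],(600,600),interpolation=0)[:,:,::-1])
```

```text
[ 0.67074266 -0.03014648  0.22849245] [-3.62080975e-02  9.99342997e-01  3.49121510e-04 -1.55743272e-03] 0.03437640403327485 [-0.47867363  0.30767017 -0.28042831]
[ 0.67119472 -0.02937433  0.23010092]
```

View pics/i.png

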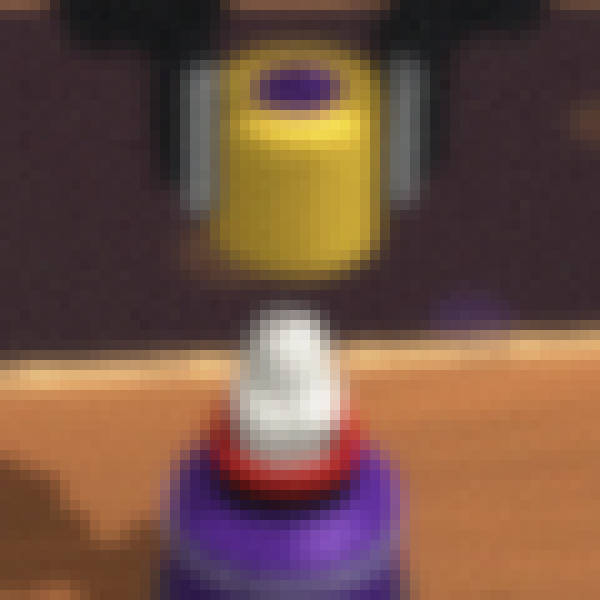

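Cap dot at (319.4,198.3) and spout tip at about (318.3,221.8), so the cap looks roughly 1 mm too far +y. I'll compute it.

Run:
```python
from h import *
for v in(197.9,198.3):print("cap",onz("scene",319.4,v,.2335))
for v in(221.3,221.8):print("tip",onz("scene",318.3,v,.171))
print("gasket", onz("scene",290+28.5-.5,190+44.5-.5,.143),onz("scene",290+28.5-.5,190+45.5-.5,.143))
s=ctrl.get_state();print(s["tcp_pos"])
```

```text
cap [ 0.66614207 -0.03053159  0.2335    ]
cap [ 0.66764672 -0.03058382  0.2335    ]
tip [ 0.66720646 -0.03174703  0.171     ]
tip [ 0.66900219 -0.03180493  0.171     ]
gasket [ 0.67763207 -0.03223424  0.143     ] [ 0.68108951 -0.03234338  0.143     ]
[ 0.67119472 -0.02937433  0.23010092]
```

Emit:
drive_tool --rows "0.1 -0.1 0 0 0 0 0.1; 0.1 -0.1 -1.5 0 0 0 0.1; 0.1 -0.1 -3 0 0 0 0.1; 0.1 -0.1 -3.8 0 0 0 0.1; 0.1 -0.1 -3.8 0 0 0 0.1"

```text
time: 21.2
tcp_pos: [0.6727, -0.0313, 0.1911]
orientation: [-0.036, 0.999, 0.0, -0.0]
wrist_force: [2.1, 1.7, -2.6]
gripper_width: 0.0347
grip_force: 61.5
```

Emit:
drive_tool --rows "0 0 -0.1 0 0 0 0.1; 0 0 -0.2 0 0 0 0.1; 0 0 -0.3 0 0 0 0.1; 0 0 -0.4 0 0 0 0.1; 0 0 -0.4 0 0 0 0.1"

```text
time: 21.82
tcp_pos: [0.6729, -0.0318, 0.1887]
orientation: [-0.036, 0.999, 0.0, 0.001]
wrist_force: [2.8, 2.2, 1.0]
gripper_width: 0.0346
grip_force: 61.8
```

Emit:
drive_tool --rows "0.05 0.05 0 0 0 0 0.1; 0.1 0.1 0 0 0 0 0.1; 0.1 0.1 0 0 0 0 0.1"

```text
time: 22.2
tcp_pos: [0.6733, -0.0313, 0.1882]
orientation: [-0.036, 0.999, -0.0, -0.0]
wrist_force: [1.1, 0.3, 2.4]
gripper_width: 0.0345
grip_force: 61.8
```

Emit:
drive_tool --rows "0 0 -0.05 0 0 0 0.1; 0 0 -0.1 0 0 0 0.1; 0 0 -0.15 0 0 0 0.1; 0 0 -0.2 0 0 0 0.1; 0 0 -0.2 0 0 0 0.1"

```text
time: 22.82
tcp_pos: [0.674, -0.0308, 0.1871]
orientation: [-0.036, 0.999, 0.0, 0.001]
wrist_force: [1.0, 1.2, 6.4]
gripper_width: 0.0345
grip_force: 62.2
```

Emit:
drive_tool --rows "0 0.05 -0.1 0 0 0 0.1; 0 0.05 -0.2 0 0 0 0.1; 0 0.05 -0.3 0 0 0 0.1; 0 0.05 -0.3 0 0 0 0.1"

```text
time: 23.32
tcp_pos: [0.6742, -0.0308, 0.1849]
orientation: [-0.036, 0.999, -0.0, 0.001]
wrist_force: [0.5, 0.7, 8.1]
gripper_width: 0.0342
grip_force: 62.7
```

Emit:
drive_tool --rows "0 0 -0.1 0 0 0 0.1; 0 0 -0.2 0 0 0 0.1; 0 0 -0.3 0 0 0 0.1; 0 0 -0.3 0 0 0 0.1"

```text
time: 23.82
tcp_pos: [0.6736, -0.0308, 0.18]
orientation: [-0.036, 0.999, -0.0, 0.0]
wrist_force: [3.0, -0.1, 1.6]
gripper_width: 0.0343
grip_force: 62.0
```

Emit:
drive_tool --rows "0.05 0 -0.2 0 0 0 0.1; 0.05 0 -0.4 0 0 0 0.1; 0.05 0 -0.5 0 0 0 0.1; 0.05 0 -0.6 0 0 0 0.1; 0.05 0 -0.6 0 0 0 0.1"

```text
time: 24.45
tcp_pos: [0.6737, -0.0305, 0.1741]
orientation: [-0.036, 0.999, 0.0, -0.0]
wrist_force: [0.4, 0.1, -1.4]
gripper_width: 0.0343
grip_force: 61.7
```

Emit:
drive_tool --rows "0 0 -0.1 0 0 0 0.1; 0 0 -0.2 0 0 0 0.1; 0 0 -0.3 0 0 0 0.1; 0 0 -0.3 0 0 0 0.1; 0 0 -0.3 0 0 0 0.1"

```text
time: 25.08
tcp_pos: [0.6737, -0.0306, 0.1725]
orientation: [-0.036, 0.999, 0.0, -0.0]
wrist_force: [-3.4, -0.0, 6.3]
gripper_width: 0.0345
grip_force: 62.4
```

Emit:
drive_tool --rows "-0.05 0 -0.1 0 0 0 0.1; -0.1 0 -0.2 0 0 0 0.1; -0.1 0 -0.2 0 0 0 0.1; -0.1 0 -0.2 0 0 0 0.1"

```text
time: 25.58
tcp_pos: [0.6737, -0.0305, 0.1718]
orientation: [-0.036, 0.999, 0.0, 0.001]
wrist_force: [-2.6, -0.6, 9.5]
gripper_width: 0.0341
grip_force: 62.7
```

Run:
```python
from h import *
f=[]
for _ in range(6):
    q=ctrl.capture("scene")[0];s=ctrl.get_state();f.append(s["wrist_force"])
print(np.mean(f,0),np.std(f,0),s["tcp_pos"],s["time"])
cv2.imwrite("pics/j.png",cv2.resize(q[190:300,265:365],(400,440),interpolation=2)[:,:,::-1])
```

```text
[-3.4728174   0.09957413  9.62746905] [0.28059239 0.41316698 0.36895543] [ 0.67367368 -0.03054015  0.17176371] 25.875
```

View pics/j.png

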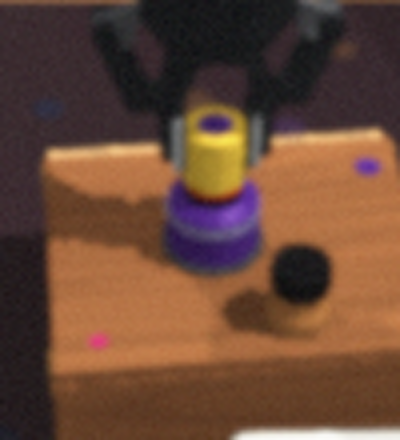

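The cap sits on the gasket at crop (215,190), pressed with a steady 9.6 N. The drawer is shut and the dab pot hasn't moved, so I'm handing in.

```bash
python3 -c "
from plant import ctrl
print(ctrl.close_job())"
```

```text
the job is handed in; nothing more can be done
None
```

The job is handed in at about 26 s: the tin is in the drawer, the drawer is shut, and the cap went past its click onto the gasket, with the gripper still pressing it down at about 9.6 N.

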